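# Portion three biscuits into the lidded trough

## Task

Portion out a snack: on the white counting tray, sweep any three of the four chocolate biscuits along the platform into the trough, without lifting them, and then swing the trough's blue lid shut over them. Then put the leftover biscuit from the platform into the amber bowl. Leave the bowl where it stands and do not disturb the mug or the egg cup.

Things in the scene. Friction and masses are not known exactly. Their poses are not given: they have to be found in the camera images.
- tray: white counting tray, fixed, 180 mm along its x, 178 along its y (-95 to +83). Origin on the worktop, z up; +y (the trough side) points roughly to the robot's right. Flat platform from y = -95 to +35 mm, top at z = 26 mm, with a 4 mm thick rim (top z = 34) on the three sides away from the trough (inner faces x = +-86, y = -91). The platform's edge at y = +35 is open to the trough
- trough_mid (a point): centre of the trough's grey floor, at tray x 0, y +57, z 11.5 mm. The trough spans tray y +35 to +79, x -86 to +86 mm, 14.5 mm below the platform; its outer wall is 4 mm thick, top at z = 27 mm. Three biscuits lie side by side in it; two stacked do not fit under the lid
- lid (a joint): hinge of the trough's blue lid: 0 = shut flat over the trough (underside 27 mm above the worktop), pi/2 = upright, 2.25 = its stop, fully open, leaning outward (tray +y). It starts open near the stop, past its balance point. Light (50 g), nearly frictionless, lightly damped: pushed a little inward past upright it falls shut by itself
- lid_hinge (a point): middle of the lid's hinge axis, at tray x 0, y +83, z 28.5 mm; the axis runs along tray x
- lid_edge (a point): middle of the lid's free edge, 50 mm from the hinge axis. The lid is a plate 170 mm long (along the hinge), 3 mm thick; a lip 50 mm long, 8.5 mm high stands near the middle of the edge on the upper (when open: outward) face. Fully open the edge is 68 mm above the worktop, 31 mm outward of the hinge; a finger can push the lid inward from outside, beneath the edge
- biscuit0: dark brown round chocolate biscuit, 30 mm diameter, 12 mm thick, 20 g, lying flat on the tray's platform; origin at the centre of its underside, z up. The four are alike and start in a row along tray x, 33 to 53 mm apart in x, at tray y between -35 and +5 mm
- biscuit1: dark brown round chocolate biscuit, 30 mm diameter, 12 mm thick, 20 g, lying flat on the tray's platform; origin at the centre of its underside, z up. The four are alike and start in a row along tray x, 33 to 53 mm apart in x, at tray y between -35 and +5 mm
- biscuit2: dark brown round chocolate biscuit, 30 mm diameter, 12 mm thick, 20 g, lying flat on the tray's platform; origin at the centre of its underside, z up. The four are alike and start in a row along tray x, 33 to 53 mm apart in x, at tray y between -35 and +5 mm
- biscuit3: dark brown round chocolate biscuit, 30 mm diameter, 12 mm thick, 20 g, lying flat on the tray's platform; origin at the centre of its underside, z up. The four are alike and start in a row along tray x, 33 to 53 mm apart in x, at tray y between -35 and +5 mm
- amber_bowl: amber glass bowl, loose, 111 mm across the rim, 45 mm high, open; inner floor about 72 mm across at 7 mm above the worktop, inside about 95 mm wide at the rim. Origin at the centre of its underside
- mug: spotted white mug, 82 mm wide (114 mm with handle), 91 mm high, a bystander; origin at the centre of its underside
- egg_cup: white egg cup, 49 mm wide, 63 mm high, a bystander; origin at the centre of its underside

How it is judged (in metres and radians):
On the way, in this order (a step that is already met when the one before it is completed fails the run):
1. exactly three biscuits lie in the trough, the fourth on the platform, the lid still open (((y of biscuit0 in the frame of tray between -0.095 and 0.035 m and x of biscuit0 in the frame of tray between -0.09 and 0.09 m and z of biscuit0 in the frame of tray between 0.022 and 0.046 m and y of biscuit1 in the frame of tray between 0.035 and 0.085 m and x of biscuit1 in the frame of tray between -0.09 and 0.09 m and z of each of biscuit1, biscuit2, biscuit3 in the frame of tray below 0.0255 m and y of biscuit2 in the frame of tray between 0.035 and 0.085 m and x of biscuit2 in the frame of tray between -0.09 and 0.09 m and y of biscuit3 in the frame of tray between 0.035 and 0.085 m and x of biscuit3 in the frame of tray between -0.09 and 0.09 m) or (y of biscuit1 in the frame of tray between -0.095 and 0.035 m and x of biscuit1 in the frame of tray between -0.09 and 0.09 m and z of biscuit1 in the frame of tray between 0.022 and 0.046 m and y of biscuit0 in the frame of tray between 0.035 and 0.085 m and x of biscuit0 in the frame of tray between -0.09 and 0.09 m and z of each of biscuit0, biscuit2, biscuit3 in the frame of tray below 0.0255 m and y of biscuit2 in the frame of tray between 0.035 and 0.085 m and x of biscuit2 in the frame of tray between -0.09 and 0.09 m and y of biscuit3 in the frame of tray between 0.035 and 0.085 m and x of biscuit3 in the frame of tray between -0.09 and 0.09 m) or (y of biscuit2 in the frame of tray between -0.095 and 0.035 m and x of biscuit2 in the frame of tray between -0.09 and 0.09 m and z of biscuit2 in the frame of tray between 0.022 and 0.046 m and y of biscuit0 in the frame of tray between 0.035 and 0.085 m and x of biscuit0 in the frame of tray between -0.09 and 0.09 m and z of each of biscuit0, biscuit1, biscuit3 in the frame of tray below 0.0255 m and y of biscuit1 in the frame of tray between 0.035 and 0.085 m and x of biscuit1 in the frame of tray between -0.09 and 0.09 m and y of biscuit3 in the frame of tray between 0.035 and 0.085 m and x of biscuit3 in the frame of tray between -0.09 and 0.09 m) or (y of biscuit3 in the frame of tray between -0.095 and 0.035 m and x of biscuit3 in the frame of tray between -0.09 and 0.09 m and z of biscuit3 in the frame of tray between 0.022 and 0.046 m and y of biscuit0 in the frame of tray between 0.035 and 0.085 m and x of biscuit0 in the frame of tray between -0.09 and 0.09 m and z of each of biscuit0, biscuit1, biscuit2 in the frame of tray below 0.0255 m and y of biscuit1 in the frame of tray between 0.035 and 0.085 m and x of biscuit1 in the frame of tray between -0.09 and 0.09 m and y of biscuit2 in the frame of tray between 0.035 and 0.085 m and x of biscuit2 in the frame of tray between -0.09 and 0.09 m)) and value of joint lid above 1.7 rad), for 0.2 s.
2. the lid is shut over the three, the fourth still on the platform (((y of biscuit0 in the frame of tray between -0.095 and 0.035 m and x of biscuit0 in the frame of tray between -0.09 and 0.09 m and z of biscuit0 in the frame of tray between 0.022 and 0.046 m and y of biscuit1 in the frame of tray between 0.035 and 0.085 m and x of biscuit1 in the frame of tray between -0.09 and 0.09 m and z of each of biscuit1, biscuit2, biscuit3 in the frame of tray below 0.0255 m and y of biscuit2 in the frame of tray between 0.035 and 0.085 m and x of biscuit2 in the frame of tray between -0.09 and 0.09 m and y of biscuit3 in the frame of tray between 0.035 and 0.085 m and x of biscuit3 in the frame of tray between -0.09 and 0.09 m) or (y of biscuit1 in the frame of tray between -0.095 and 0.035 m and x of biscuit1 in the frame of tray between -0.09 and 0.09 m and z of biscuit1 in the frame of tray between 0.022 and 0.046 m and y of biscuit0 in the frame of tray between 0.035 and 0.085 m and x of biscuit0 in the frame of tray between -0.09 and 0.09 m and z of each of biscuit0, biscuit2, biscuit3 in the frame of tray below 0.0255 m and y of biscuit2 in the frame of tray between 0.035 and 0.085 m and x of biscuit2 in the frame of tray between -0.09 and 0.09 m and y of biscuit3 in the frame of tray between 0.035 and 0.085 m and x of biscuit3 in the frame of tray between -0.09 and 0.09 m) or (y of biscuit2 in the frame of tray between -0.095 and 0.035 m and x of biscuit2 in the frame of tray between -0.09 and 0.09 m and z of biscuit2 in the frame of tray between 0.022 and 0.046 m and y of biscuit0 in the frame of tray between 0.035 and 0.085 m and x of biscuit0 in the frame of tray between -0.09 and 0.09 m and z of each of biscuit0, biscuit1, biscuit3 in the frame of tray below 0.0255 m and y of biscuit1 in the frame of tray between 0.035 and 0.085 m and x of biscuit1 in the frame of tray between -0.09 and 0.09 m and y of biscuit3 in the frame of tray between 0.035 and 0.085 m and x of biscuit3 in the frame of tray between -0.09 and 0.09 m) or (y of biscuit3 in the frame of tray between -0.095 and 0.035 m and x of biscuit3 in the frame of tray between -0.09 and 0.09 m and z of biscuit3 in the frame of tray between 0.022 and 0.046 m and y of biscuit0 in the frame of tray between 0.035 and 0.085 m and x of biscuit0 in the frame of tray between -0.09 and 0.09 m and z of each of biscuit0, biscuit1, biscuit2 in the frame of tray below 0.0255 m and y of biscuit1 in the frame of tray between 0.035 and 0.085 m and x of biscuit1 in the frame of tray between -0.09 and 0.09 m and y of biscuit2 in the frame of tray between 0.035 and 0.085 m and x of biscuit2 in the frame of tray between -0.09 and 0.09 m)) and value of joint lid below 0.06 rad), for 0.2 s.
At the end, for the whole second after the job is handed in: three biscuits in the trough with the lid shut over them (within 0.06 rad), the fourth at rest inside the amber bowl (its centre within 42 mm of the bowl's axis), the bowl upright (((horizontal distance between biscuit0 and amber_bowl below 0.042 m and z of biscuit0 in the frame of amber_bowl between 0 and 0.045 m and y of biscuit1 in the frame of tray between 0.035 and 0.085 m and x of biscuit1 in the frame of tray between -0.09 and 0.09 m and z of each of biscuit1, biscuit2, biscuit3 in the frame of tray below 0.0255 m and y of biscuit2 in the frame of tray between 0.035 and 0.085 m and x of biscuit2 in the frame of tray between -0.09 and 0.09 m and y of biscuit3 in the frame of tray between 0.035 and 0.085 m and x of biscuit3 in the frame of tray between -0.09 and 0.09 m) or (horizontal distance between biscuit1 and amber_bowl below 0.042 m and z of biscuit1 in the frame of amber_bowl between 0 and 0.045 m and y of biscuit0 in the frame of tray between 0.035 and 0.085 m and x of biscuit0 in the frame of tray between -0.09 and 0.09 m and z of each of biscuit0, biscuit2, biscuit3 in the frame of tray below 0.0255 m and y of biscuit2 in the frame of tray between 0.035 and 0.085 m and x of biscuit2 in the frame of tray between -0.09 and 0.09 m and y of biscuit3 in the frame of tray between 0.035 and 0.085 m and x of biscuit3 in the frame of tray between -0.09 and 0.09 m) or (horizontal distance between biscuit2 and amber_bowl below 0.042 m and z of biscuit2 in the frame of amber_bowl between 0 and 0.045 m and y of biscuit0 in the frame of tray between 0.035 and 0.085 m and x of biscuit0 in the frame of tray between -0.09 and 0.09 m and z of each of biscuit0, biscuit1, biscuit3 in the frame of tray below 0.0255 m and y of biscuit1 in the frame of tray between 0.035 and 0.085 m and x of biscuit1 in the frame of tray between -0.09 and 0.09 m and y of biscuit3 in the frame of tray between 0.035 and 0.085 m and x of biscuit3 in the frame of tray between -0.09 and 0.09 m) or (horizontal distance between biscuit3 and amber_bowl below 0.042 m and z of biscuit3 in the frame of amber_bowl between 0 and 0.045 m and y of biscuit0 in the frame of tray between 0.035 and 0.085 m and x of biscuit0 in the frame of tray between -0.09 and 0.09 m and z of each of biscuit0, biscuit1, biscuit2 in the frame of tray below 0.0255 m and y of biscuit1 in the frame of tray between 0.035 and 0.085 m and x of biscuit1 in the frame of tray between -0.09 and 0.09 m and y of biscuit2 in the frame of tray between 0.035 and 0.085 m and x of biscuit2 in the frame of tray between -0.09 and 0.09 m)) and value of joint lid below 0.06 rad and angle between amber_bowl's own z axis and vertical below 0.1 rad and linear speed of each of biscuit0, biscuit1, biscuit2, biscuit3 below 0.03 m/s); the robot touches nothing.
It fails at once if a biscuit is lifted (more than 20 mm above the platform) while the lid is open (value of joint lid above 0.3 rad and z of any of biscuit0, biscuit1, biscuit2, biscuit3 in the frame of tray above 0.046 m).
It fails at once if the bowl is shifted more than 50 mm (distance of amber_bowl from where it was at the start of the episode above 0.05 m).
It fails at once if the mug is moved more than 30 mm (distance of mug from where it was at the start of the episode above 0.03 m).
It fails at once if the egg cup is moved more than 30 mm (distance of egg_cup from where it was at the start of the episode above 0.03 m).
It also fails if it takes over 69 s, if anything falls off the work surface, if the arm or the gripper's body presses on something with over 40 N, if the wrist force passes 120 N, or if a joint passes its speed limit or range.

## Robot

A 7-joint arm with a two-finger parallel gripper is mounted at the origin on a cart in front of the work surface, level with it; the furniture and walls round the work are solid. World frame = base frame: x ahead of the robot, y to its left, z up, the work surface at z = 0. Lengths are in mm, angles in rad, forces in N, time in s.
With the tool pointing down it reaches from about 400 to 875 mm from the base axis. Payload 4.4 kg.
Tool frame: the origin (TCP) lies midway between the tips of the shut fingers; the grasp point (between the pads) lies 19 mm behind it (ctrl.grip_point_offset is the distance from the TCP to the grasp point, in mm); z points along the fingers, y is the line along which they close (so a half turn about z gives the same grasp; the last joint's range is limited). The gripper opens to 85 mm and grips with 20 to 120 N. Pads are 22 mm wide; open, the fingers measure 114 mm over their backs; the gripper's body (76 mm by 85 mm) begins 54 mm behind the grasp point. The pads swing forward as they close: fully open they stand 13 mm farther back than shut.
Start: joints at [1.276, 0.628, 0.038, 1.517, -0.027, 0.996, -0.02], TCP at [147.453, -633.068, 231.313] pointing down, gripper open.
Joint ranges: [-3.06, 3.06], [-0.37, 2.12], [-1.25, 1.32], [0.18, 2.47], [-1.1, 4.24], [0.23, 1.98], [-2.94, 2.94]. Speed limits (rad/s): [2.57, 2.57, 3.14, 3.14, 3.14, 3.14, 3.14].

## Interface

Orientations are given as [roll, pitch, yaw] about the fixed x, y, z axes, in that order (R = Rz(yaw) Ry(pitch) Rx(roll)).
In Python, from cell import ctrl gives the robot as it stands.
- The arm moves only by the tool run_rows, called after "Request:" as a command line: name --argument value ..., lists and objects as JSON in quotes. Schema: {"type":"object","properties":{"moves":{"type":"array","items":{"type":"object","properties":{"d":{"type":"array","items":{"type":"number"},"minItems":3,"maxItems":3},"rotvec":{"type":"array","items":{"type":"number"},"minItems":3,"maxItems":3},"finger_gap":{"type":"number"}},"additionalProperties":false,"required":["finger_gap"]},"minItems":1,"maxItems":12},"only":{"type":"string"},"quiet":{"type":"boolean"},"lines":{"type":"string"}},"required":["moves"],"additionalProperties":false}. moves is a list of rows, 1 to 12 of them, each an object with the fields d (a list: dx, dy, dz in mm), rotvec (a list: a rotation vector rx, ry, rz in rad), finger_gap (the finger opening in mm); a field left out counts as zero (the opening has to be given); each row shifts and turns the commanded pose from where the row before left it, along the tool's axes as they then stand; what a row does not reach is not made up. A row lasts 1/10 s, in which the tool goes at most 50 mm and 0.15 rad, less where a joint would pass 70% of its speed; a pose out of reach is approached as far as the arm can. The fingers move at their own pace and stop on an object; the grip force is fixed at half the most. Time passes only in rows, so rows that do not move let the fingers close. The tool returns the time, the measured TCP pose, the force, the opening and the grip force at its end. only (a regular expression) keeps the lines of the reply that match it, lines (a string "A,B") keeps lines A to B, and quiet returns only ok. Input that does not fit is refused with a message, and nothing moves.
- ctrl.read_state(): the state, without advancing time (a new reading comes with each control period).
- ctrl.get_image(name): name is "scene" or "top" or "wrist"; returns the picture (480x640x3 uint8, blue, green, red); there is no depth.
- ctrl.calibration(name): a dict with "fx", "fy", "cx", "cy" (pixels), "rvec" (rotation vector, rad) and "tvec" (3), from world to camera coordinates, as OpenCV has them; the wrist camera has in their place "hand_eye" (4x4, takes a point from camera to tool coordinates, whose origin is the TCP and whose axes are the flange's). Camera axes: x right, y down, z forward; pixel columns grow to the right and rows downward; lengths in mm; the calibration is good to about 2 mm. A picture is of the moment at which its call begins: read the wrist's pose just before it. calibration takes no time and is no camera call.
- ctrl.finish_job(): hands the job in; it is judged then, once.
The state is a dict: "clock": time; "qpos": joint angles; "qd": joint speeds; "tau": joint torques, N m; "eef_pos": TCP position; "tool_rot": TCP orientation; "force": force on the tool from outside, world axes, zero at the start; "torque": the same for the moment, N m; "width": finger opening in mm; "gripper_force": force on a finger pad.
Only numpy, scipy, OpenCV 4.12 (cv2) and the standard library are available. Lean on these libraries where they do the work, as an engineer would, in place of code of your own. Each camera call takes 0.05 s, during which the arm holds its last target. There are 200 camera calls.

## Working session

There is one attempt and no reset: what is moved stays moved. The work goes in short steps, Python scripts to look and compute and a tool call to move; the robot and the scene stay as the last step left them, time stands still between calls to the robot, and variables do not carry over. Pictures are saved under pics/ and viewed, at most 10 in all, crops included, and the job is handed in when it is done.

```bash
ls; mkdir -p pics; python3 - <<'E'
from cell import ctrl
import cv2
for n in("scene","top"):
    im=ctrl.get_image(n); cv2.imwrite(f"pics/{n}0.png",im); print(n,ctrl.calibration(n))
s=ctrl.read_state(); print(s["clock"],s["eef_pos"],s["tool_rot"],s["width"])
E
```

```text
cell.py
pics
scene {'fx': 486.3238713323059, 'fy': 486.3238713323059, 'cx': 316.6016472779925, 'cy': 237.4251195635173, 'rvec': array([ 1.30560189, -2.35951842,  0.85551683]), 'tvec': array([270.88586975, 377.35066259, 744.05340919])}
top {'fx': 503.0190443856805, 'fy': 503.0190443856805, 'cx': 316.5081403588761, 'cy': 240.27337223314046, 'rvec': array([ 2.16390079, -2.19679821,  0.08139084]), 'tvec': array([ -12.33142868,  516.99067491, 1293.77824258])}
0.1 [ 147.36529782 -632.51431323  230.47853312] [-3.13989715e+00  1.38902599e-05  2.28842551e-01] 85.66323568860449
```

View pics/top0.png

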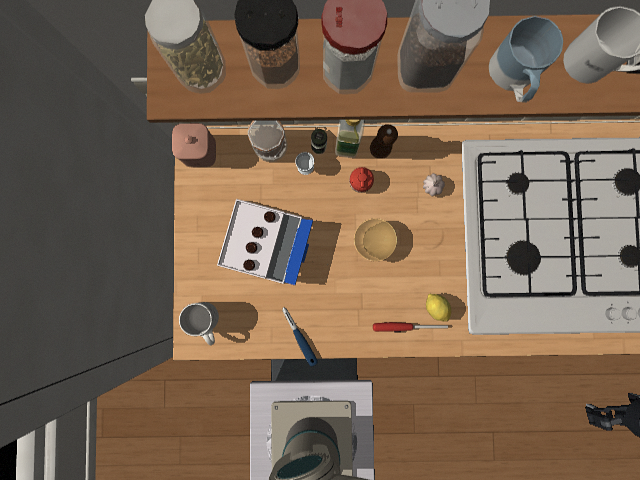

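View pics/scene0.png

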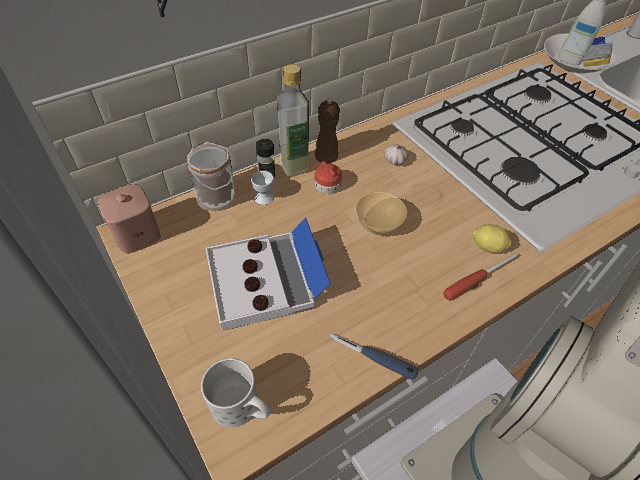

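The top view shows the tray around (265,242), with its biscuits at (270,217), (258,232), (252,247) and (249,265). The lid is at (300,250), the bowl at (377,240), the mug at (198,322) and the egg cup at (305,162). I'll enlarge the tray.

```bash
python3 - <<'E'
import cv2
im=cv2.imread("pics/top0.png")[192:292,210:320]
cv2.imwrite("pics/c0.png",cv2.resize(im,None,fx=6,fy=6,interpolation=cv2.INTER_CUBIC))
E
cat > h.py <<'E'
import numpy as np,cv2
from cell import ctrl
def ray(n,px,z):
    c=ctrl.calibration(n);R=cv2.Rodrigues(c["rvec"])[0];C=-R.T@c["tvec"]
    out=[]
    for u,v in px:
        d=R.T@np.array([(u-c["cx"])/c["fx"],(v-c["cy"])/c["fy"],1]);out.append(C+d*(z-C[2])/d[2])
    return np.array(out)
E
```

```text
(no output)
```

View pics/c0.png

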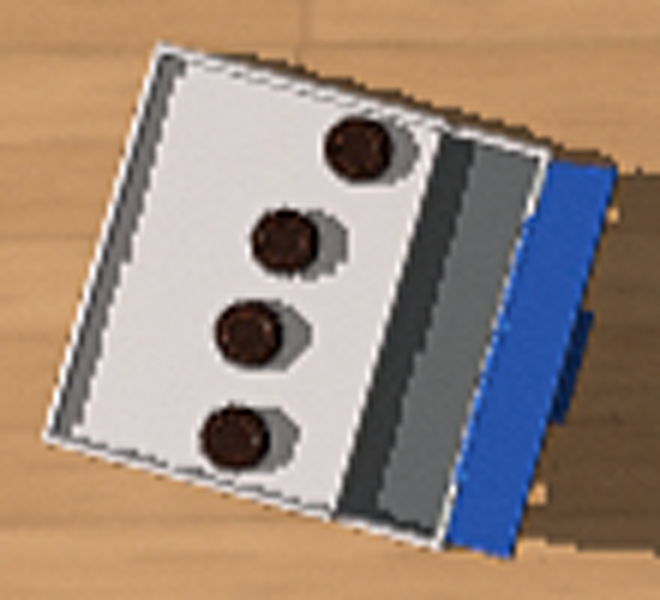

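The crop shows biscuits at (358,149), (286,241), (249,333) and (236,438). The tray's left corners are (160,45) and (45,437), and the trough wall corners are (550,152) and (440,548).

```bash
cat >> h.py <<'E'
full=lambda P:[(209.6+u/6,191.6+v/6) for u,v in P]
E
python3 - <<'E'
from h import *
np.set_printoptions(precision=1,suppress=True)
c=ray("top",full([(160,45),(45,437)]),34)
w=ray("top",full([(550,152),(440,548)]),27)
tp=np.vstack([c,w])[:,:2]; m=np.array([[-90,-95],[90,-95],[-90,83],[90,83]])
print(tp, np.linalg.norm(c[0]-c[1]),np.linalg.norm(w[0]-w[1]))
mc,tc=m.mean(0),tp.mean(0)
U,S,V=np.linalg.svd((m-mc).T@(tp-tc));R=(U@V).T
t=tc-R@mc
print("yaw",np.arctan2(R[1,0],R[0,0]),"t",t,"res",(m@R.T+t-tp))
b=ray("top",full([(358,149),(286,241),(249,333),(236,438)]),38)[:,:2]
print("bisc",b,"\ntray",(b-t)@R)
print("bowl",ray("top",[(377,240)],45), "scene bowl",ray("scene",[(382,213)],45),"mug",ray("top",[(198,320)],91),"egg",ray("top",[(305,162)],63))
np.savez("tray.npz",R=R,t=t)
E
cat > to.py <<'E'
import sys
from h import *
from scipy.spatial.transform import Rotation as Ro
# to.py x y z yaw  (tray coords mm; tool y-axis rotation relative: world yaw of tool pointing down)
d=np.load("tray.npz");s=ctrl.read_state()
E
```

```text
[[626.3 187. ]
 [457.1 236.8]
 [577.8  18.7]
 [407.1  68.2]] 176.33746250117179 177.80114180226474
yaw 2.8572591355659784 t [515.4 121.9] res [[ 2.2  0.9]
 [-1.5  1.5]
 [ 0.7 -1.7]
 [-1.3 -0.7]]
bisc [[579.  101.1]
 [539.7 132.4]
 [500.3 148.5]
 [455.3 154.3]] 
tray [[-66.9   2.1]
 [-20.4 -16.8]
 [ 22.  -21.2]
 [ 66.7 -14.2]]
bowl [[ 513.1 -175.1   45. ]] scene bowl [[ 507.1 -165.1   45. ]] mug [[320.4 272.   91. ]] egg [[714.6   6.2  63. ]]
```
Yaw 2.857: tray x axis = (cos2.857, sin2.857)=(-0.96,0.281). tray y = (-0.281,-0.96). 

The tray fit is good: residuals are under 3 mm, and biscuit spacing is 42–47 mm. I'll leave the biscuit at tray x=+67 and sweep the other three. Tool yaw will be about 1.286, so tool x = tray −y and tool y = tray −x.

```bash
cat > to.py <<'E'
import sys
from h import *
from scipy.spatial.transform import Rotation as Ro
# usage: to.py X Y Z [w]  -> tool-axis deltas (tray target; w = world target)
np.set_printoptions(precision=3,suppress=True)
d=np.load("tray.npz");s=ctrl.read_state()
T=Ro.from_euler("xyz",s["tool_rot"]).as_matrix();p=np.array(s["eef_pos"])
print("t",s["clock"],"yaw",s["tool_rot"],"j7",s["qpos"][6],"tray",(p[:2]-d["t"])@d["R"],"z",p[2],"F",s["force"],"w",s["width"])
if len(sys.argv)>3:
    g=np.array([float(a) for a in sys.argv[1:4]])
    if len(sys.argv)<5: g[:2]=d["R"]@g[:2]+d["t"]
    print("delta",T.T@(g-p))
E
```

Request:
run_rows --moves '[{"rotvec":[0,0,-0.15],"finger_gap":12},{"rotvec":[0,0,-0.15],"finger_gap":12},{"rotvec":[0,0,-0.15],"finger_gap":12},{"rotvec":[0,0,-0.15],"finger_gap":12},{"rotvec":[0,0,-0.15],"finger_gap":12},{"rotvec":[0,0,-0.15],"finger_gap":12},{"rotvec":[0,0,-0.15],"finger_gap":12},{"finger_gap":12}]'

```text
clock: 0.9
eef_pos: [147.1, -632.8, 230.8]
tool_rot: [-3.141, -0.001, 1.279]
force: [0.3, 0.9, 0.6]
width: 12.0
gripper_force: 0.0
```

```bash
python3 to.py -20 -52 150
```

```text
t 0.9 yaw [-3.141 -0.001  1.279] j7 0.8595135712348673 tray [141.771 827.7  ] z 230.7563350071393 F [0.331 0.941 0.607] w 11.959008279448296
delta [880.796 155.161  81.781]
```

Request:
run_rows --moves '[{"d":[40,12,0],"finger_gap":12},{"d":[40,12,0],"finger_gap":12},{"d":[40,12,0],"finger_gap":12},{"d":[40,12,0],"finger_gap":12},{"d":[40,12,0],"finger_gap":12},{"d":[40,12,0],"finger_gap":12},{"d":[40,12,0],"finger_gap":12},{"d":[40,12,0],"finger_gap":12},{"d":[40,12,0],"finger_gap":12},{"d":[40,12,0],"finger_gap":12},{"d":[40,12,0],"finger_gap":12},{"finger_gap":12}]'

```text
clock: 2.1
eef_pos: [404.3, -243.9, 231.7]
tool_rot: [3.14, -0.003, 1.285]
force: [-0.3, 0.6, -0.3]
width: 11.9
gripper_force: 0.0
```

```bash
python3 to.py -20 -52 150
```

```text
t 2.1 yaw [ 3.14  -0.003  1.285] j7 0.025348310615370056 tray [  4.062 382.313] z 231.67927157723557 F [-0.275  0.565 -0.267] w 11.92472439183771
delta [434.081  23.21   83.149]
```

Request:
run_rows --moves '[{"d":[45,2,0],"finger_gap":12},{"d":[45,2,0],"finger_gap":12},{"d":[45,2,0],"finger_gap":12},{"d":[45,2,0],"finger_gap":12},{"d":[45,2,0],"finger_gap":12},{"d":[45,2,0],"finger_gap":12},{"d":[45,2,10],"finger_gap":12},{"d":[45,2,20],"finger_gap":12},{"d":[45,2,25],"finger_gap":12},{"d":[29,5,30],"finger_gap":12},{"finger_gap":12},{"finger_gap":12}]'

```text
clock: 3.3
eef_pos: [546.4, 157.5, 146.0]
tool_rot: [-3.14, 0.002, 1.277]
force: [-0.1, -1.4, -0.5]
width: 11.9
gripper_force: 0.0
```

```bash
python3 to.py -20.4 -55 60
```

```text
t 3.3 yaw [-3.14   0.002  1.277] j7 -0.8756066427814879 tray [-19.772 -42.807] z 145.9801899219366 F [-0.101 -1.449 -0.54 ] w 11.865184843531745
delta [12.385  0.683 85.952]
```

Request:
run_rows --moves '[{"d":[6,0,25],"rotvec":[0,0,-0.007],"finger_gap":12},{"d":[6,0,25],"finger_gap":12},{"d":[0,0,25],"finger_gap":12},{"d":[0,0,20],"finger_gap":12},{"d":[0,0,10],"finger_gap":12},{"d":[0,0,7],"finger_gap":12},{"finger_gap":12},{"finger_gap":12}]'

```text
clock: 4.1
eef_pos: [551.2, 169.4, 36.0]
tool_rot: [3.14, -0.001, 1.285]
force: [0.5, -0.5, 1.0]
width: 12.2
gripper_force: 0.0
```

```bash
python3 to.py -20.4 -55 31
python3 - <<'E'
from h import *
im=ctrl.get_image("scene")[200:340,190:350]
cv2.imwrite("pics/s1.png",cv2.resize(im,None,fx=4,fy=4,interpolation=cv2.INTER_CUBIC))
E
```

```text
t 4.1 yaw [ 3.14  -0.001  1.285] j7 -0.9457488357972138 tray [-21.047 -55.604] z 36.036601888907605 F [ 0.468 -0.537  1.031] w 12.206185617571188
delta [-0.609 -0.653  5.035]
```

View pics/s1.png

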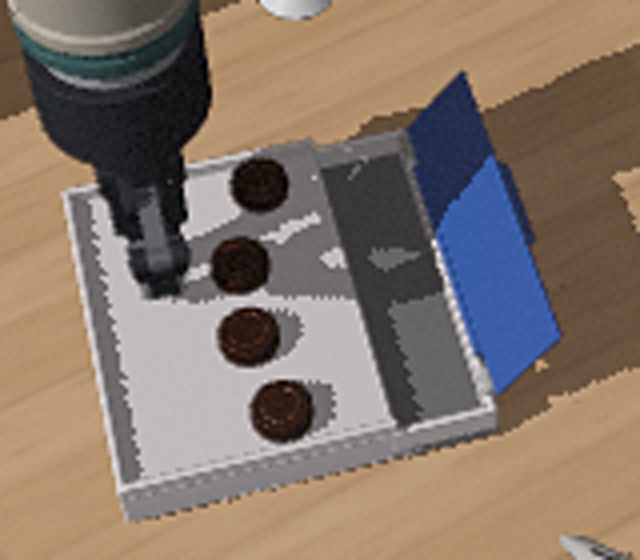

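The fingertips at (160,280) are behind the second biscuit at (240,265). I'll lower 5 mm and sweep 86 mm.

Request:
run_rows --moves '[{"d":[0,0,5],"finger_gap":12},{"d":[-5,0,0],"finger_gap":12},{"d":[-9,0,0],"finger_gap":12},{"d":[-9,0,0],"finger_gap":12},{"d":[-9,0,0],"finger_gap":12},{"d":[-9,0,0],"finger_gap":12},{"d":[-9,0,0],"finger_gap":12},{"d":[-8,0,0],"finger_gap":12},{"d":[-8,0,0],"finger_gap":12},{"d":[-8,0,0],"finger_gap":12},{"d":[-7,0,0],"finger_gap":12},{"finger_gap":12}]'

```text
clock: 5.35
eef_pos: [527.3, 90.3, 30.0]
tool_rot: [-3.141, 0.001, 1.284]
force: [0.4, 0.4, 0.5]
width: 12.1
gripper_force: 0.0
```

Request:
run_rows --moves '[{"d":[-3,0,0],"finger_gap":12},{"d":[-2,0,0],"finger_gap":12},{"finger_gap":12}]'

```text
clock: 5.65
eef_pos: [526.2, 86.9, 30.0]
tool_rot: [-3.142, 0.0, 1.286]
force: [-0.7, -0.2, 0.8]
width: 12.0
gripper_force: 0.0
```

```bash
python3 to.py 22 -60 70
python3 - <<'E'
from h import *
im=ctrl.get_image("scene")[200:340,190:350]
cv2.imwrite("pics/s2.png",cv2.resize(im,None,fx=4,fy=4,interpolation=cv2.INTER_CUBIC))
E
```

```text
t 5.65 yaw [-3.142  0.     1.286] j7 -0.8677674870987698 tray [-20.192  30.529] z 30.021813856388807 F [-0.699 -0.154  0.751] w 12.014317925831207
delta [ 90.495 -42.255 -39.987]
```

View pics/s2.png

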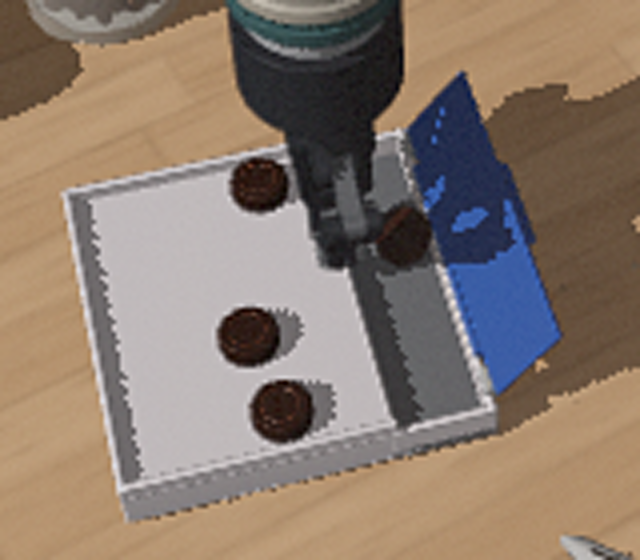

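The swept biscuit is in the trough at (403,237), maybe tilted. I'll go to the next one at x=22.

Request:
run_rows --moves '[{"d":[3,0,-20],"finger_gap":12},{"d":[10,-4,-20],"finger_gap":12},{"d":[25,-12,0],"finger_gap":12},{"d":[25,-12,0],"finger_gap":12},{"d":[20,-12,0],"finger_gap":12},{"d":[7,-2,0],"finger_gap":12},{"d":[0,0,20],"finger_gap":12},{"d":[0,0,14],"finger_gap":12},{"d":[0,0,5],"finger_gap":12},{"finger_gap":12},{"finger_gap":12}]'

```text
clock: 6.8
eef_pos: [511.6, 184.7, 31.1]
tool_rot: [3.141, 0.0, 1.285]
force: [0.5, 0.3, 0.2]
width: 11.9
gripper_force: 0.0
```

```bash
python3 to.py 22 31 31
python3 - <<'E'
from h import *
im=ctrl.get_image("top")[192:292,210:320]
cv2.imwrite("pics/t3.png",cv2.resize(im,None,fx=6,fy=6,interpolation=cv2.INTER_CUBIC))
E
```

```text
t 6.8 yaw [3.141 0.    1.285] j7 -1.0144644887156156 tray [ 21.322 -59.228] z 31.133771376452774 F [0.457 0.31  0.176] w 11.885300862968595
delta [-90.228  -0.557   0.147]
```

View pics/t3.png

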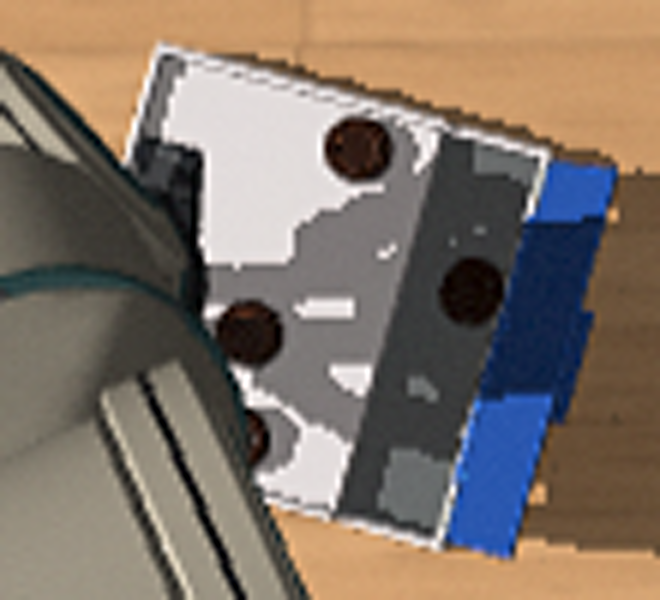

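The first biscuit lies flat in the trough at (472,291), and the others haven't moved. I'll sweep the second.

Request:
run_rows --moves '[{"d":[-9,0,0],"finger_gap":12},{"d":[-9,0,0],"finger_gap":12},{"d":[-9,0,0],"finger_gap":12},{"d":[-9,0,0],"finger_gap":12},{"d":[-9,0,0],"finger_gap":12},{"d":[-9,0,0],"finger_gap":12},{"d":[-9,0,0],"finger_gap":12},{"d":[-8,0,0],"finger_gap":12},{"d":[-8,0,0],"finger_gap":12},{"d":[-7,0,0],"finger_gap":12},{"d":[-4,0,0],"finger_gap":12},{"finger_gap":12}]'

```text
clock: 8.05
eef_pos: [485.8, 98.1, 31.0]
tool_rot: [-3.141, 0.001, 1.285]
force: [0.8, -0.3, -0.6]
width: 12.0
gripper_force: 0.0
```

```bash
python3 to.py -65 -40 31
```

```text
t 8.05 yaw [-3.141  0.001  1.285] j7 -0.9346859272350205 tray [21.734 31.195] z 31.03261902644996 F [ 0.827 -0.337 -0.615] w 12.049174589076449
delta [71.331 86.622 -0.02 ]
```

Request:
run_rows --moves '[{"d":[3,0,-20],"finger_gap":8},{"d":[10,10,-20],"finger_gap":6},{"d":[25,25,0],"finger_gap":6},{"d":[20,30,0],"finger_gap":6},{"d":[12,20,0],"finger_gap":6},{"d":[0,0,20],"finger_gap":6},{"d":[0,0,14],"finger_gap":6},{"finger_gap":6}]'

```text
clock: 8.85
eef_pos: [584.8, 141.6, 34.7]
tool_rot: [-3.137, 0.003, 1.286]
force: [-0.3, -0.0, 1.0]
width: 5.8
gripper_force: 0.0
```

```bash
python3 to.py -65 31 31
```

```text
t 8.85 yaw [-3.137  0.003  1.286] j7 -0.8876988255430411 tray [-61.067 -38.387] z 34.73888406086429 F [-0.269 -0.019  1.035] w 5.832737862623372
delta [-69.376   3.956   3.921]
```

Request:
run_rows --moves '[{"d":[0,4,4],"finger_gap":6},{"d":[-9,0,0],"finger_gap":6},{"d":[-9,0,0],"finger_gap":6},{"d":[-9,0,0],"finger_gap":6},{"d":[-9,0,0],"finger_gap":6},{"d":[-8,0,0],"finger_gap":6},{"d":[-8,0,0],"finger_gap":6},{"d":[-8,0,0],"finger_gap":6},{"d":[-6,0,0],"finger_gap":6},{"d":[-4,0,0],"finger_gap":6},{"finger_gap":6}]'

```text
clock: 9.95
eef_pos: [571.2, 73.0, 33.0]
tool_rot: [-3.141, 0.0, 1.285]
force: [0.5, 0.2, 0.3]
width: 6.0
gripper_force: 0.0
```

```bash
python3 to.py -65 31 31
```

```text
t 9.95 yaw [-3.141  0.     1.285] j7 -0.8165077881370014 tray [-67.3    31.276] z 32.99288520939348 F [0.457 0.25  0.348] w 6.041581579575292
delta [ 0.274 -2.3    1.993]
```

Request:
run_rows --moves '[{"d":[6,0,-10],"finger_gap":6},{"d":[20,0,-20],"finger_gap":6},{"d":[30,0,-30],"finger_gap":6},{"d":[0,0,-40],"finger_gap":6},{"d":[0,0,-30],"finger_gap":0},{"finger_gap":0}]'

```text
clock: 10.55
eef_pos: [590.3, 130.3, 168.4]
tool_rot: [3.134, -0.006, 1.288]
force: [0.8, 0.1, 0.6]
width: 0.0
gripper_force: 0.0
```

```bash
python3 to.py -20 150 140
python3 - <<'E'
from h import *
a=ctrl.get_image("top")[192:292,210:320];b=ctrl.get_image("scene")[220:320,240:350]
cv2.imwrite("pics/t4.png",np.hstack([cv2.resize(x,None,fx=3.6,fy=3.6,interpolation=cv2.INTER_CUBIC) for x in(a,b)]))
E
```

```text
t 10.55 yaw [ 3.134 -0.006  1.288] j7 -0.8037844493344645 tray [-69.48  -29.084] z 168.44121808616333 F [0.812 0.085 0.595] w 0.03640794691906846
delta [-179.192  -49.89    27.006]
```

View pics/t4.png

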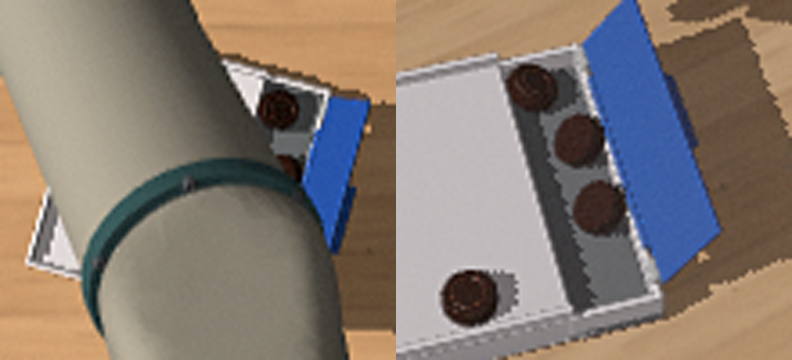

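Three biscuits are in the trough and the leftover is on the platform at (470,297). I'll check the far one's position in the scene crop, (532,87).

```bash
python3 - <<'E'
from h import *
d=np.load("tray.npz")
P=[(239.6+(u-396)/3.6,219.6+v/3.6) for u,v in[(532,85),(580,138),(600,205),(470,294)]]
for n,px,z in[("scene",P[:3],23.5),("scene",P[3:],38),("top",[(209.6+278/3.6,191.6+106/3.6)],23.5)]:
    print(n,((ray(n,px,z)[:,:2]-d["t"])@d["R"]).round(1))
c=cv2.imread("pics/t4.png")[40:240,490:690]
cv2.imwrite("pics/c5.png",cv2.resize(c,None,fx=3,fy=3,interpolation=cv2.INTER_CUBIC))
E
```

```text
scene [[-68.4  47.6]
 [-24.1  64.8]
 [ 23.   64.1]]
scene [[ 68.7 -16.5]]
top [[-68.8  47.8]]
```

View pics/c5.png

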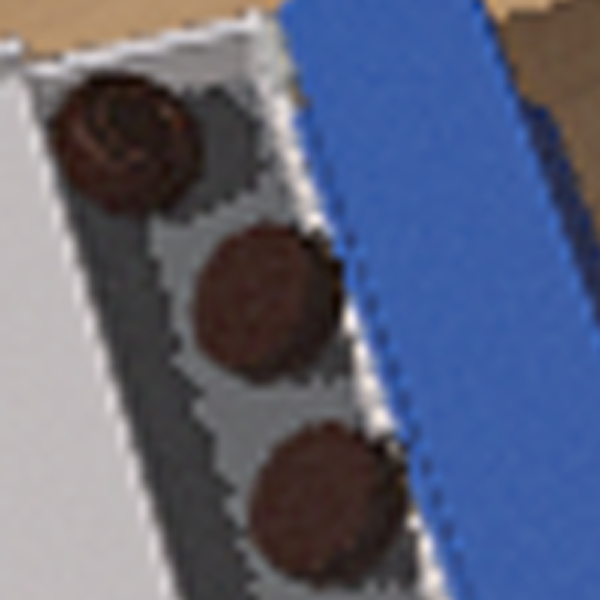

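The two middle biscuits look flipped or tilted against the outer wall. I'll check with the wrist camera.

```bash
python3 -c "
from h import *
np.set_printoptions(precision=2,suppress=True)
print(ctrl.calibration('wrist'))"; python3 to.py -20 150 168
```

```text
{'fx': 370.7784496630135, 'fy': 370.7784496630135, 'cx': 315.4543394123953, 'cy': 240.1080349396811, 'hand_eye': array([[   0.  ,   -0.94,   -0.33,   85.08],
       [   1.  ,    0.  ,    0.  ,    0.14],
       [  -0.  ,   -0.33,    0.94, -143.2 ],
       [   0.  ,    0.  ,    0.  ,    1.  ]])}
t 10.65 yaw [ 3.14  -0.001  1.287] j7 -0.8041822282572354 tray [-67.355 -26.546] z 164.2192405943544 F [ 0.282 -0.793  0.182] w 0.43846216578787856
delta [-176.532  -47.383   -4.083]
```

Request:
run_rows --moves '[{"d":[-20,-10,10],"finger_gap":0},{"d":[-30,-12,10],"finger_gap":0},{"d":[-30,-12,10],"finger_gap":0},{"d":[-25,-9,10],"finger_gap":0},{"d":[-11,-4,4],"finger_gap":0},{"finger_gap":0},{"finger_gap":0}]'

```text
clock: 11.35
eef_pos: [510.5, 30.8, 119.1]
tool_rot: [3.141, -0.002, 1.287]
force: [-0.0, 0.1, -0.6]
width: 0.2
gripper_force: 0.0
```

```bash
python3 to.py
python3 - <<'E'
from h import *
im=ctrl.get_image("wrist");cv2.imwrite("pics/w6.png",im)
E
```

```text
t 11.35 yaw [ 3.141 -0.002  1.287] j7 -0.7305654943933095 tray [-20.878  88.776] z 119.12660814182007 F [-0.049  0.119 -0.587] w 0.17177983540526587
```

View pics/w6.png

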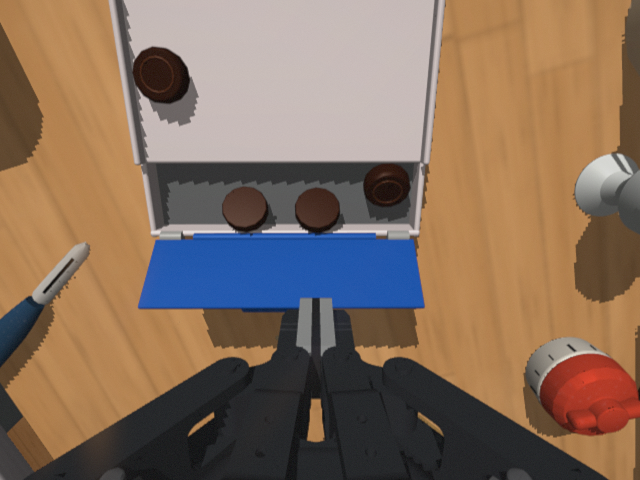

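```bash
python3 - <<'E'
from h import *
im=cv2.imread("pics/w6.png")
for n,(u0,v0) in {"L":(215,180),"M":(288,180)}.items():
    c=im[v0:v0+60,u0:u0+62].astype(int)
    face=((c[...,2]-c[...,0]>18)&(c[...,2]<110)).astype(np.uint8)
    dark=(c.max(2)<110)&(c[...,2]-c[...,0]>6)
    k=max(cv2.findContours(face,0,1)[0],key=cv2.contourArea)
    print(n,"face bbox",cv2.boundingRect(k),cv2.fitEllipse(k))
    for u in(10,20,30,40,50): print(u,[tuple(x) for x in c[36:58:2,u]] if u==30 else "")
c=im[175:240,205:425]
cv2.imwrite("pics/c7.png",cv2.resize(c,None,fx=3.6,fy=3.6,interpolation=cv2.INTER_CUBIC))
E
```

```text
L face bbox (7, 7, 45, 41) ((28.95792007446289, 26.759838104248047), (39.5770149230957, 43.32737350463867), 74.96929931640625)
10 
20 
30 [(np.int64(55), np.int64(67), np.int64(90)), (np.int64(55), np.int64(67), np.int64(92)), (np.int64(59), np.int64(70), np.int64(93)), (np.int64(58), np.int64(67), np.int64(92)), (np.int64(59), np.int64(70), np.int64(95)), (np.int64(48), np.int64(56), np.int64(79)), (np.int64(18), np.int64(21), np.int64(29)), (np.int64(12), np.int64(21), np.int64(24)), (np.int64(57), np.int64(47), np.int64(48)), (np.int64(133), np.int64(70), np.int64(29)), (np.int64(194), np.int64(109), np.int64(59))]
40 
50 
M face bbox (8, 8, 43, 41) ((28.8184814453125, 27.604082107543945), (39.20912551879883, 42.88143539428711), 89.64717102050781)
10 
20 
30 [(np.int64(38), np.int64(48), np.int64(72)), (np.int64(37), np.int64(46), np.int64(72)), (np.int64(37), np.int64(48), np.int64(73)), (np.int64(39), np.int64(49), np.int64(75)), (np.int64(41), np.int64(51), np.int64(76)), (np.int64(40), np.int64(48), np.int64(75)), (np.int64(14), np.int64(19), np.int64(32)), (np.int64(11), np.int64(14), np.int64(25)), (np.int64(28), np.int64(24), np.int64(27)), (np.int64(81), np.int64(45), np.int64(23)), (np.int64(188), np.int64(104), np.int64(53))]
40 
50
```

View pics/c7.png

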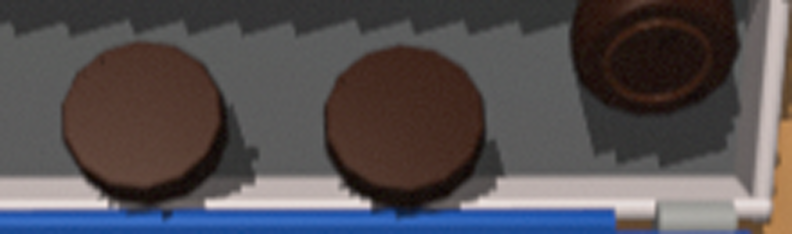

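The crop shows all three tilted. The two flipped ones at (145,120) and (405,120) lean on the outer wall with the far edge up. The third, around (655,45), has a foreshortened ring (0.75), so it leans on the platform edge. I'll press each down gently with the closed fingers, starting with the middle one.

Request:
run_rows --moves '[{"d":[10,1,20],"finger_gap":0},{"d":[10,1,20],"finger_gap":0},{"d":[5,1,20],"finger_gap":0},{"d":[0,0,15],"finger_gap":0},{"d":[0,0,6],"finger_gap":0},{"d":[0,0,4],"finger_gap":0},{"d":[0,0,4],"finger_gap":0},{"d":[0,0,2],"finger_gap":0},{"d":[0,0,1],"finger_gap":0},{"d":[0,0,1],"finger_gap":0},{"finger_gap":0}]'

```text
clock: 12.5
eef_pos: [519.4, 52.5, 26.2]
tool_rot: [3.141, -0.0, 1.286]
force: [0.5, 0.9, 0.7]
width: 0.3
gripper_force: 0.0
```

```bash
python3 to.py -24 64 25
```

```text
t 12.5 yaw [ 3.141 -0.     1.286] j7 -0.8329434533313672 tray [-23.345  65.48 ] z 26.184980862871612 F [0.535 0.936 0.674] w 0.2638723072789403
delta [1.481 0.654 1.185]
```

Request:
run_rows --moves '[{"d":[0,0,1],"finger_gap":0},{"d":[0,0,1],"finger_gap":0},{"d":[0,0,1],"finger_gap":0},{"finger_gap":0}]'

```text
clock: 12.9
eef_pos: [519.5, 52.6, 23.6]
tool_rot: [3.141, 0.0, 1.286]
force: [-0.9, -0.0, 5.5]
width: 0.3
gripper_force: 3.1
```

Request:
run_rows --moves '[{"d":[0,0,-15],"finger_gap":0},{"d":[0,-10,-15],"finger_gap":0},{"d":[0,-20,0],"finger_gap":0},{"d":[0,-17,0],"finger_gap":0},{"d":[0,0,15],"finger_gap":0},{"d":[0,0,10],"finger_gap":0},{"d":[0,0,4],"finger_gap":0},{"d":[0,0,2],"finger_gap":0},{"d":[0,0,2],"finger_gap":0},{"finger_gap":0}]'

```text
clock: 13.9
eef_pos: [474.2, 65.6, 23.3]
tool_rot: [3.14, 0.001, 1.286]
force: [-9.3, -0.2, 44.5]
width: 0.1
gripper_force: 21.8
```

```bash
python3 to.py 23 65 24
```

```text
t 13.9 yaw [3.14  0.001 1.286] j7 -0.9122576537612715 tray [23.804 65.589] z 23.321186708734334 F [-9.348 -0.175 44.538] w 0.09908387271600921
delta [ 0.588  0.805 -0.678]
```

Request:
run_rows --moves '[{"d":[0,0,-10],"finger_gap":0},{"d":[3,10,-20],"finger_gap":0},{"d":[4,25,-6],"finger_gap":0},{"d":[4,30,0],"finger_gap":0},{"d":[5,25,0],"finger_gap":0},{"d":[0,0,15],"finger_gap":0},{"d":[0,0,5],"finger_gap":0},{"d":[0,0,4],"finger_gap":0},{"d":[0,0,3],"finger_gap":0},{"d":[-1,0,2],"finger_gap":0},{"d":[0,0,2],"finger_gap":0},{"finger_gap":0}]'

```text
clock: 15.1
eef_pos: [564.6, 54.9, 25.0]
tool_rot: [-3.142, 0.0, 1.286]
force: [-0.4, -0.8, -0.3]
width: 0.0
gripper_force: 0.0
```

```bash
python3 to.py -66 51 25
```

```text
t 15.1 yaw [-3.142  0.     1.286] j7 -0.8114044472495237 tray [-66.057  50.525] z 25.035757984187665 F [-0.441 -0.755 -0.258] w 0.010765576424809959
delta [-0.475 -0.057  0.036]
```

Request:
run_rows --moves '[{"d":[0,0,1],"finger_gap":0},{"d":[0,0,1],"finger_gap":0},{"finger_gap":0}]'

```text
clock: 15.4
eef_pos: [565.0, 55.0, 23.6]
tool_rot: [3.141, -0.0, 1.286]
force: [-1.0, 0.5, 4.8]
width: -0.2
gripper_force: 2.1
```

Request:
run_rows --moves '[{"d":[0,0,-20],"finger_gap":0},{"d":[0,0,-30],"finger_gap":0},{"d":[-20,-10,-40],"finger_gap":0},{"d":[-30,-20,0],"finger_gap":0},{"d":[-10,-15,0],"finger_gap":0},{"finger_gap":0},{"finger_gap":0}]'

```text
clock: 16.1
eef_pos: [505.5, 10.2, 113.4]
tool_rot: [3.14, -0.001, 1.286]
force: [0.5, 1.0, 0.3]
width: -0.2
gripper_force: 0.0
```

```bash
python3 to.py -20 145 50
python3 - <<'E'
from h import *
im=ctrl.get_image("wrist");cv2.imwrite("pics/w8.png",im)
from scipy.spatial.transform import Rotation as Ro
d=np.load("tray.npz");s=ctrl.read_state();c=ctrl.calibration("wrist");H=c["hand_eye"]
T=Ro.from_euler("xyz",s["tool_rot"]).as_matrix();p=np.array(s["eef_pos"])
for m in [(-66,60),(-24,60),(23,60),(0,35),(0,79)]:
    w=np.r_[d["R"]@m+d["t"],23.5]; q=np.linalg.inv(H)@np.r_[T.T@(w-p),1]
    print(m,(c["fx"]*q[0]/q[2]+c["cx"]).round(),(c["fy"]*q[1]/q[2]+c["cy"]).round())
hsv=im.astype(int); f=((hsv.max(2)<115)&(hsv[...,2]-hsv[...,0]>8)).astype(np.uint8); f[260:]=0
for k in cv2.findContours(f,0,1)[0]:
    if 500<cv2.contourArea(k)<4000: print(cv2.boundingRect(k),np.round(np.ravel(sum([list(np.atleast_1d(x)) for x in cv2.fitEllipse(k)],[])),1))
E
```

```text
t 16.1 yaw [ 3.14  -0.001  1.286] j7 -0.7226741127542116 tray [-21.863 109.998] z 113.38409043708938 F [0.451 0.984 0.349] w -0.15457925057384828
delta [-35.057  -1.92   63.352]
(-66, 60) 385.0 172.0
(-24, 60) 318.0 172.0
(23, 60) 242.0 172.0
(0, 35) 278.0 130.0
(0, 79) 280.0 202.0
(585, 181, 55, 79) [614.9 225.8  56.6  87.4  12.6]
(293, 152, 46, 47) [315.8 175.   44.7  46.5 172.9]
(218, 149, 48, 48) [241.8 172.3  45.6  47.  148.3]
(363, 129, 48, 47) [386.  151.6  45.3  47.3  52.8]
(0, 21, 27, 113) [ 10.2  82.5  26.1 113.6 178.2]
(118, 0, 65, 62) [148.5  30.2  53.7  67.3 136.4]
```

The contact heights (23.3–23.6 mm) match a flat biscuit top, and the outlines are now near circular, so all three lie flat. Next I'll close the lid.

Request:
run_rows --moves '[{"d":[-20,10,0],"finger_gap":0},{"d":[-20,13,0],"finger_gap":0},{"d":[0,0,20],"finger_gap":0},{"d":[0,0,25],"finger_gap":0},{"d":[0,0,18],"finger_gap":0},{"finger_gap":0}]'

```text
clock: 16.75
eef_pos: [515.1, -34.0, 47.8]
tool_rot: [-3.138, 0.0, 1.287]
force: [-0.4, 1.0, 1.0]
width: -0.2
gripper_force: 0.0
```

```bash
python3 to.py -45 90 50
```

```text
t 16.75 yaw [-3.138  0.     1.287] j7 -0.6927871170577197 tray [-43.414 149.775] z 47.80798796700474 F [-0.371  1.023  1.038] w -0.2106272250827679
delta [59.773  1.61  -2.221]
```

Request:
run_rows --moves '[{"d":[8,0,0],"finger_gap":0},{"d":[8,0,0],"finger_gap":0},{"d":[8,0,0],"finger_gap":0},{"d":[8,0,0],"finger_gap":0},{"d":[8,0,0],"finger_gap":0},{"d":[8,0,0],"finger_gap":0},{"d":[8,0,-3],"finger_gap":0},{"d":[6,0,-3],"finger_gap":0},{"d":[4,0,-3],"finger_gap":0},{"finger_gap":0}]'

```text
clock: 17.75
eef_pos: [534.7, 29.3, 59.6]
tool_rot: [3.141, -0.001, 1.287]
force: [-0.2, 0.2, -0.4]
width: 0.1
gripper_force: 0.0
```

```bash
python3 to.py
```

```text
t 17.75 yaw [ 3.141 -0.001  1.287] j7 -0.771584904307149 tray [-44.541  83.463] z 59.62529141111353 F [-0.159  0.231 -0.427] w 0.12269196925889167
```

Request:
run_rows --moves '[{"d":[0,0,-20],"finger_gap":0},{"d":[0,0,-30],"finger_gap":0},{"d":[0,0,-30],"finger_gap":0},{"finger_gap":0},{"finger_gap":0}]'

```text
clock: 18.25
eef_pos: [534.3, 27.8, 139.5]
tool_rot: [3.14, 0.0, 1.285]
force: [-0.2, -0.6, -0.6]
width: 0.2
gripper_force: 0.0
```

```bash
python3 to.py
cat > lid.py <<'E'
from h import *
d=np.load("tray.npz");im=ctrl.get_image("scene");cv2.imwrite("pics/s9.png",im)
c=ctrl.calibration("scene")
b=((im[...,0].astype(int)-im[...,2]>50)).astype(np.uint8);b[:200]=0;b[330:]=0;b[:,:200]=0;b[:,350:]=0
v,u=np.nonzero(b);P=np.c_[u,v];print(len(P))
pts=P[[np.argmin(u),np.argmax(u),np.argmin(v),np.argmax(v)]];print("blue ext",pts.tolist())
for a in (0,.15):
    m=[np.r_[d["R"]@[x,83-r*np.cos(a)]+d["t"],30+r*np.sin(a)] for x,r in[(-85,50),(85,50),(-85,2),(85,2)]]
    print(a,cv2.projectPoints(np.array(m),c["rvec"],c["tvec"],np.array([[c["fx"],0,c["cx"]],[0,c["fy"],c["cy"]],[0,0,1.]]),None)[0].reshape(-1,2).round(1).tolist())
E
python3 lid.py
```

```text
t 18.25 yaw [3.14  0.    1.285] j7 -0.7109119768489648 tray [-44.553  84.995] z 139.5069392785461 F [-0.222 -0.638 -0.567] w 0.2111040556757292
1695
blue ext [[268, 238], [311, 298], [288, 233], [289, 304]]
0 [[268.5, 236.7], [288.4, 304.7], [291.0, 232.0], [313.2, 298.8]]
0.15 [[268.6, 234.3], [288.6, 302.5], [291.0, 231.9], [313.2, 298.7]]
```

The lid edge matches the shut position within about a pixel. I'll confirm with a light press at its free edge (x=45, off the lip), which should meet at about z=30.

Request:
run_rows --moves '[{"d":[10,-25,20],"finger_gap":0},{"d":[15,-30,30],"finger_gap":0},{"d":[15,-35,20],"finger_gap":0},{"d":[0,0,18],"finger_gap":0},{"d":[0,0,12],"finger_gap":0},{"d":[0,0,5],"finger_gap":0},{"d":[0,0,3],"finger_gap":0},{"d":[0,0,2],"finger_gap":0},{"finger_gap":0}]'

```text
clock: 19.2
eef_pos: [458.4, 91.8, 29.9]
tool_rot: [-3.141, 0.001, 1.285]
force: [-2.9, -0.1, 8.0]
width: -0.1
gripper_force: 4.4
```

```bash
python3 to.py 45 45 30
```

```text
t 19.2 yaw [-3.141  0.001  1.285] j7 -0.9934317292065183 tray [46.293 44.879] z 29.90680792440211 F [-2.928 -0.066  8.025] w -0.05154441887721007
delta [-0.12   1.293 -0.094]
```

Contact at z=29.9 with 8 N confirms the lid is shut. Next I'll lift, turn the wrist 90° and open the gripper to 55 mm for the leftover.

Request:
run_rows --moves '[{"d":[0,0,-20],"finger_gap":0},{"d":[0,0,-40],"finger_gap":0},{"rotvec":[0,0,-0.15],"finger_gap":55},{"rotvec":[0,0,-0.15],"finger_gap":55},{"rotvec":[0,0,-0.15],"finger_gap":55},{"rotvec":[0,0,-0.15],"finger_gap":55},{"rotvec":[0,0,-0.15],"finger_gap":55},{"rotvec":[0,0,-0.15],"finger_gap":55},{"rotvec":[0,0,-0.15],"finger_gap":55},{"rotvec":[0,0,-0.15],"finger_gap":55},{"rotvec":[0,0,-0.15],"finger_gap":55},{"rotvec":[0,0,-0.15],"finger_gap":55}]'

```text
clock: 20.4
eef_pos: [459.4, 91.5, 89.4]
tool_rot: [3.142, 0.001, 2.791]
force: [0.4, -0.3, -0.8]
width: 54.8
gripper_force: 0.0
```

Request:
run_rows --moves '[{"rotvec":[0,0,-0.071],"finger_gap":55},{"finger_gap":55}]'

```text
clock: 20.6
eef_pos: [459.2, 91.6, 89.2]
tool_rot: [3.141, 0.0, 2.856]
force: [-0.2, -0.1, -0.6]
width: 55.0
gripper_force: 0.0
```

```bash
python3 to.py 67.5 -15 40
```

```text
t 20.6 yaw [3.141 0.    2.856] j7 0.1833543757082895 tray [45.39  44.897] z 89.20556247058562 F [-0.231 -0.075 -0.586] w 54.969292889602436
delta [22.225 59.846 49.216]
```

Request:
run_rows --moves '[{"d":[10,30,0],"finger_gap":55},{"d":[11,30,0],"finger_gap":55},{"d":[0,0,25],"finger_gap":55},{"d":[0,0,20],"finger_gap":55},{"d":[0,0,12],"finger_gap":55},{"d":[0,0,4],"finger_gap":55},{"finger_gap":55}]'

```text
clock: 21.3
eef_pos: [455.7, 155.5, 27.9]
tool_rot: [-3.141, -0.0, 2.856]
force: [0.1, -0.7, 0.6]
width: 54.9
gripper_force: 0.0
```

```bash
python3 to.py 67.5 -15 28
```

```text
t 21.3 yaw [-3.141 -0.     2.856] j7 -0.05274896188508974 tray [ 66.719 -15.449] z 27.946963381878014 F [ 0.057 -0.661  0.626] w 54.851857037883285
delta [ 0.78  -0.451 -0.053]
```

Request:
run_rows --moves '[{"finger_gap":0},{"finger_gap":0},{"finger_gap":0},{"finger_gap":0},{"finger_gap":0},{"finger_gap":0}]'

```text
clock: 21.9
eef_pos: [456.3, 155.7, 29.2]
tool_rot: [3.141, 0.002, 2.856]
force: [-1.3, -1.0, 6.1]
width: 26.5
gripper_force: 58.6
```

Request:
run_rows --moves '[{"d":[0,0,-10],"finger_gap":0},{"d":[0,0,-30],"finger_gap":0},{"d":[0,0,-40],"finger_gap":0},{"d":[0,0,-40],"finger_gap":0},{"finger_gap":0}]'

```text
clock: 22.4
eef_pos: [458.3, 157.5, 153.2]
tool_rot: [3.136, 0.007, 2.856]
force: [0.5, 1.0, -0.8]
width: 26.3
gripper_force: 59.3
```

```bash
python3 to.py 513 -172 150 w
python3 - <<'E'
from h import *
for n,(x,y),s in(("top",(345,210),65),("scene",(345,180),75)):
    im=cv2.imread(f"pics/{n}0.png")[y:y+s,x:x+s]
    lab=cv2.cvtColor(im,cv2.COLOR_BGR2LAB).astype(int)
    # wood vs amber: compare hue/b-channel
    g=cv2.GaussianBlur(im,(3,3),0).astype(int);r=(g[...,1]*100//np.maximum(g[...,2],1))
    print(n,np.median(r))
    print("\n".join("".join("#" if v>np.median(r[:4])+4 else "." for v in row) for row in r[::2]))
E
```

```text
t 22.4 yaw [3.136 0.007 2.856] j7 0.19473854222944886 tray [ 64.785 -18.112] z 153.1511345016867 F [ 0.502  0.996 -0.834] w 26.29425775417665
delta [-145.156 -300.795    2.386]
top 76.0
.................................................................
.................................................................
.................................................................
.................................................................
.................................................................
......................................#..........................
.....................................##..#.......................
..................#.............###..#########...................
.................................###.#...######..................
........................########........####...##................
...........#.........#.#.#.#######.......#.########..............
.....................###..#####################.###......
[... 3593 characters left out ...]
................
...........................................................................
...........................................................................
...........................................................................
...........................................................................
...........................................................................
...........................................................................
...........................................................................
...........................................................................
...........................................................................
```

Request:
run_rows --moves '[{"d":[-21,-43,0],"finger_gap":0},{"d":[-21,-43,0],"finger_gap":0},{"d":[-21,-43,0],"finger_gap":0},{"d":[-21,-43,0],"finger_gap":0},{"d":[-21,-43,0],"finger_gap":0},{"d":[-21,-43,0],"finger_gap":0},{"d":[-19,-43,0],"finger_gap":0},{"finger_gap":0},{"finger_gap":0}]'

```text
clock: 23.3
eef_pos: [509.7, -175.2, 147.9]
tool_rot: [3.141, -0.001, 2.853]
force: [-0.3, 1.3, 0.4]
width: 26.4
gripper_force: 59.3
```

```bash
python3 to.py 513 -174 150 w
python3 - <<'E'
from h import *
a=np.linspace(0,6.28,60)
for n in("scene","top"):
    c=ctrl.calibration(n);K=np.array([[c["fx"],0,c["cx"]],[0,c["fy"],c["cy"]],[0,0,1.]])
    P=np.c_[513+55.5*np.cos(a),-174+55.5*np.sin(a),45+0*a]
    q=cv2.projectPoints(P,c["rvec"],c["tvec"],K,None)[0].reshape(-1,2);print(n,q.min(0),q.max(0))
    im=cv2.imread(f"pics/{n}0.png"); im=cv2.GaussianBlur(im,(3,3),0).astype(int)
    r,col=((q.min(0)+q.max(0))/2).astype(int)[::-1]
    row=im[r,:,1]; cl=im[:,col,1]
    print("h edges",[x for x in range(col-40,col+40) if abs(row[x+2]-row[x-2])>14]," v",[y for y in range(r-40,r+40) if abs(cl[y+2]-cl[y-2])>14])
E
```

```text
t 23.3 yaw [ 3.141 -0.001  2.853] j7 0.87414373158414 tray [-77.829 286.746] z 147.93734102598032 F [-0.269  1.339  0.362] w 26.363046864181857
delta [-2.863  2.052 -2.064]
scene [357.70663675 191.18608809] [409.66700353 229.42058488]
h edges [354, 355, 356, 357, 362, 363, 364, 365, 369, 370, 404, 405, 406, 407, 408, 409, 417, 418, 419, 420, 421]  v [191, 192, 193, 198, 199, 200, 230, 231, 232, 233, 235, 236, 237, 238]
top [354.91544794 218.53293701] [398.25305774 261.72407483]
h edges [336, 337, 338, 339, 353, 354, 355, 356, 358, 359, 360, 363, 395, 396, 397, 398, 399, 410, 411, 412, 413, 414, 415]  v [217, 218, 219, 224, 253, 258, 259, 277, 278]
```

The predicted rim matches both views to within 1–3 px. I'll lower and release.

Request:
run_rows --moves '[{"d":[-1,1,30],"finger_gap":0},{"d":[-1,1,30],"finger_gap":0},{"d":[0,0,30],"finger_gap":0},{"d":[0,0,18],"finger_gap":0},{"d":[0,0,10],"finger_gap":0},{"d":[0,0,6],"finger_gap":0},{"finger_gap":0}]'

```text
clock: 24.0
eef_pos: [512.9, -171.7, 24.2]
tool_rot: [3.141, -0.0, 2.858]
force: [0.4, -0.2, -0.5]
width: 26.3
gripper_force: 59.3
```

```bash
python3 to.py 513 -174 22 w
```

```text
t 24.0 yaw [ 3.141 -0.     2.858] j7 0.6908619430850531 tray [-79.966 282.519] z 24.175158037405936 F [ 0.36  -0.217 -0.54 ] w 26.338915527118434
delta [-0.735 -2.189  2.174]
```

Request:
run_rows --moves '[{"finger_gap":40},{"finger_gap":40},{"finger_gap":40},{"finger_gap":40},{"d":[0,0,-15],"finger_gap":40},{"d":[0,0,-25],"finger_gap":40},{"d":[0,0,-40],"finger_gap":40},{"d":[0,0,-40],"finger_gap":40},{"d":[30,0,-40],"finger_gap":40},{"d":[40,0,0],"finger_gap":40},{"d":[40,0,0],"finger_gap":40},{"finger_gap":40}]'

```text
clock: 25.2
eef_pos: [400.8, -141.0, 184.6]
tool_rot: [-3.137, -0.006, 2.859]
force: [-0.1, -0.3, -0.3]
width: 39.9
gripper_force: 0.0
```

Now I'll check numerically, with image code, that the biscuit is in the bowl and the lid is still shut.

Request:
run_rows --moves '[{"finger_gap":40},{"finger_gap":40},{"finger_gap":40}]' --lines "1,1"

```text
clock: 25.5
```

```bash
python3 lid.py; python3 - <<'E'
from h import *
for n,z in(("scene",13),("top",13)):
    im=ctrl.get_image(n);g=im.max(2)
    x,y,w,h=(350,185,65,55) if n=="scene" else (350,212,55,55)
    m=np.zeros_like(g);m[y:y+h,x:x+w]=(g[y:y+h,x:x+w]<75)*1
    k,lab,st,ce=cv2.connectedComponentsWithStats(m)
    for i in range(1,k):
        if st[i,4]>25: print(n,st[i],ce[i].round(1),ray(n,[ce[i]],z).round(1))
E
```

```text
1694
blue ext [[268, 238], [311, 298], [288, 233], [289, 304]]
0 [[268.5, 236.7], [288.4, 304.7], [291.0, 232.0], [313.2, 298.8]]
0.15 [[268.6, 234.3], [288.6, 302.5], [291.0, 231.9], [313.2, 298.7]]
scene [391 185  20  19 192] [400.8 191. ] [[ 560.4 -264.9   13. ]]
scene [374 215  14  12 117] [380.3 220.4] [[ 512.7 -169.5   13. ]]
top [369 236  11  11  93] [374.1 241.2] [[ 512.6 -171.2   13. ]]
```

Both views put the biscuit at about (513,−170), in the middle of the bowl, and the lid is unchanged. I'll hand in the job.

```bash
python3 -c "
from cell import ctrl
print(ctrl.finish_job())"
```

```text
the job is handed in; nothing more can be done
None
```

The job is handed in, with no verdict returned: three biscuits lie in the trough with the lid shut over them, the fourth is in the amber bowl, and it took about 26 s; I never moved near the mug or egg cup, but I did not re-measure them at the end.

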